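# Slide the skate wheel under the bearing press and press its bearing home

### The job

On the green bearing press a skate wheel waits on the pulled-out loading slide, with a bearing just started in its hub. Push the slide fully home under the ram with your fingertips against its upright front plate, then press the big button on top of the press all the way down so that the ram seats the bearing, and let the button come back up. Do not touch, lift or shift the wheel or its bearing by hand, do not bring the ram down before the slide is home, and leave the other things on the counter where they are.

Things in the scene. Friction and masses are not known exactly. Their poses are not given: they have to be found in the camera images.
- press: Green bench bearing press, bolted down, turned up to 0.35 rad. Origin on the counter under the ram's axis; x points from the operator's side back to the column, z up. In mm: foot x -112 to 115, y +-65, 20 high; guide rails y +-38 to +-52, x -108 to 45, 44 high; column x 48 to 108, y +-30; overhanging head x -32 to 108, y +-33, z 100 to 175.
- slide (a joint): How far (m) the loading slide is pulled out to the operator: 0 fully home at its stop, 0.085 fully out; starts 0.045 to 0.080. Runs along the press's x with about 3 N of friction and stays where left. Aluminium plate 152 x 74 x 12 mm, top 42 mm above the counter, with an upright push plate at its front end.
- push_plate (a point): Middle of the top edge of the slide's upright push plate, on its front face (operator's side). The plate is 90 mm wide, 8 mm thick, from 22 to 78 mm above the counter; push its front face along the press's +x. With the slide home this face is 120 mm in front of the ram's axis, 8 mm in front of the foot; the space before it is free down to the counter.
- nest (a point): Centre of the wheel nest on the slide's top face: a grey ring 68 mm across, 8 mm high, 120 mm behind the push plate's front face, right under the ram when the slide is home. Axes as the press.
- button_top (a point): Centre of the top of the chunky black mushroom button, 48 mm across, 16 mm thick, on top of the ram above the press's head; 213 mm above the counter when up. It moves straight down with the ram.
- ram (a joint): How far (m) ram and button are pressed down: 0 up, 0.020 lower end. A spring lifts it again: 4 N starts it, 7 N holds it at 16 mm. With the slide home the steel ram, 19 mm across, meets the bearing at about 10 mm and has seated it at about 16 mm, where it comes up hard; driving the bearing takes 7 N more, so 14 to 15 N in all.
- bearing (a joint): How far (m) the gold bearing, 22 mm across, 7 mm thick, has gone into the hub of the wheel in the nest: 0 at the start (top 3 mm above the wheel's side face), 0.006 fully seated on the hub's shoulder (3 mm below that face). Goes stiffly, about 7 N, and stays where left.
- wheel: Pink urethane skate wheel, 54 mm across, 32 mm wide, 0.09 kg, lying on its side in the nest, which holds it sideways; it is not clamped and could be lifted. Origin at the centre of its underside, z up.
- spare_wheel: A second such wheel without bearing, 54 mm across and 32 mm high, lying loose on the counter; origin at the centre of its underside. Leave it alone.
- spare_bearing: A loose gold bearing on the counter, 22 mm across, 7 mm high; origin at the centre of its underside. Leave it alone.
- jar: Open glass jar holding a stack of zinc washers, 68 mm across, 70 mm high, loose on the counter; origin at the centre of its underside. Leave it alone.
- skate_tool: Black composite T-shaped skate tool with steel sockets, lying flat and loose on the counter: bar 130 mm along its x, stem reaching 68 mm to its -y, 18 mm high; origin under the middle of the bar. Leave it alone.

How it is judged:
By the outcome, as a careful person would: the job done as asked, in the order asked, and still so for the second after the job is handed in, with the robot touching nothing.
It also fails if it takes over 51 s, if anything falls off the work surface, if the arm or the gripper's body presses on something with over 40 N, if the wrist force passes 120 N, or if a joint passes its speed limit or range.

### The arm

A 7-joint arm with a two-finger parallel gripper is mounted at the origin on the work surface. World frame = base frame: x ahead of the robot, y to its left, z up, the work surface at z = 0. Lengths are in m, angles in rad, forces in N, time in s.
With the tool pointing down it reaches from about 0.4 to 0.875 m from the base axis. Payload 19.3 kg.
Tool frame: the origin (TCP) lies between the finger pads; the fingertips stand bot.tcp_to_tips ahead of it and the grasp point (between the pads) is the TCP (bot.tcp_to_tips is the distance from the TCP to the fingertips, in m); z points along the fingers, y is the line along which they close (so a half turn about z gives the same grasp; the last joint's range is limited). The gripper opens to 85 mm and grips with 20 to 120 N. Pads are 22 mm wide; open, the fingers measure 114 mm over their backs; the gripper's body (76 mm by 85 mm) begins 54 mm behind the grasp point. The pads swing forward as they close: fully open they stand 13 mm farther back than shut.
Start: joints at [-1.352, 0.521, -0.036, 1.599, 0.021, 1.021, -0.113], TCP at [0.178, 0.599, 0.25] pointing down, gripper open.
Joint ranges: [-2.91, 2.91], [-0.3, 2.13], [-1.5, 1.42], [0.17, 2.43], [-1.26, 4.41], [0.16, 1.93], [-2.52, 2.52]. Speed limits (rad/s): [1.89, 1.89, 2.39, 2.39, 3.01, 3.01, 3.01].

### API

Orientations are given as [roll, pitch, yaw] about the fixed x, y, z axes, in that order (R = Rz(yaw) Ry(pitch) Rx(roll)).
In Python, from workcell import telemetry, grab_frame, bot gives the robot as it stands. The module is installed in compiled form; this text tells all that it offers.
- The arm moves only by the shell command python3 -m crank 'ROWS' [FORCE]. ROWS is text: rows parted by semicolons, each of 7 numbers parted by spaces: the finger opening in m, from 0 to 0.0854, then the shift along the tool's x, y, z in m, then the turn, a rotation vector about the tool's x, y, z in degrees. A call has exactly 8 rows; each row shifts and turns the commanded pose from where the row before left it, along the tool's axes as they then stand; what a row does not reach is not made up. A row lasts 1/12 s, in which the tool goes at most 41.7 mm and 7.16 degrees, less where a joint would pass 70% of its speed; a pose out of reach is approached as far as the arm can. A call with a gripper value outside its range is refused whole. The fingers move at their own pace and stop on an object; FORCE is the grip in N (left out, the last holds). Time passes only in rows, so rows that do not move let the fingers close, or fill a call up. It gives the time, the measured TCP pose, the force, the opening and the grip force at its end, in the units of the state.
- telemetry.observe(): the state, without advancing time (a new reading comes with each control period).
- grab_frame(name): name is "side" or "top" or "wrist"; returns a dict with "pixels" (420x560x3 uint8, red, green, blue), "depth" (420x560 float32, m along the optical axis (not along the pixel's ray), 0 where there is no reading), "vertical_fov" (degrees; the focal length in pixels is half the picture's height over the tangent of half this angle, whatever the lens; pixels are square), "cx", "cy" (the principal point, pixels), "R" (3x3) and "t" (3): a world point X has camera coordinates R X + t; the wrist camera has in their place "hand_eye" (4x4, takes a point from camera to tool coordinates, whose origin is the TCP and whose axes are the flange's). Camera axes: x right, y down, z forward; pixel columns grow to the right and rows downward; lengths in m; the calibration is good to about 2 mm. A picture is of the moment at which its call begins: read the wrist's pose just before it.
- bot.job_done(): hands the job in; it is judged then, once.
The state is a dict: "clock": time; "qpos": joint angles; "qd": joint speeds; "joint_efforts": joint torques, N m; "position": TCP position; "tool_rot": TCP orientation; "force": force on the tool from outside, world axes, zero at the start; "moment": the same for the moment, N m; "grip_width": finger opening in m; "finger_force": force on a finger pad.
Only numpy, scipy, OpenCV 4.12 (cv2) and the standard library are available. Lean on these libraries where they do the work, as an engineer would, in place of code of your own. Each camera call takes 0.05 s, during which the arm holds its last target. There are 200 camera calls.

## Working session

There is one attempt and no reset: what is moved stays moved. The work goes in short steps, Python scripts to look and compute and a shell command to move; the robot and the scene stay as the last step left them, time stands still between calls to the robot, and variables do not carry over. Pictures are saved under pics/ and viewed, at most 10 in all, crops included, and the job is handed in when it is done.

```bash
mkdir -p pics; cat > h.py <<'E'
import numpy as np,cv2
from workcell import telemetry,grab_frame,bot
def snap(n,f):
    d=grab_frame(n); cv2.imwrite('pics/'+f+'.png',d['pixels'][:,:,::-1]); np.savez('pics/'+f,**d); return d
def pt(d,u,v,z=None):
    f=210/np.tan(np.radians(float(d['vertical_fov']))/2)
    r=np.array([(u-d['cx'])/f,(v-d['cy'])/f,1.]); R=d['R'];t=d['t']; o=-R.T@t; w=R.T@r
    if z is None: return o+w*d['depth'][int(v),int(u)]
    return o+w*(z-o[2])/w[2]
E
python3 - <<'E'
from h import *
snap('top','top1');snap('side','side1')
s=telemetry.observe();print(s,bot.tcp_to_tips)
E
```

```text
{'clock': 0.1, 'qpos': array([-1.35223478,  0.5219461 , -0.03631999,  1.59992768,  0.02118588,
        1.0210767 , -0.11278632]), 'qd': array([-0.00065786,  0.00048028,  0.00162836, -0.00100158, -0.00123776,
       -0.00083527, -0.0007285 ]), 'joint_efforts': array([ 3.22973130e-03, -9.28486490e+01,  1.98375240e+00, -3.70535159e+01,
        1.80517469e-02,  5.24249714e-03, -9.52515677e-06]), 'position': array([0.17793293, 0.59886022, 0.24979688]), 'tool_rot': array([-3.14062094e+00,  5.81779157e-05,  2.85281958e+00]), 'force': array([ 0.46815252,  0.02995328, -1.11744152]), 'moment': array([-0.02544708,  0.02410254, -0.044559  ]), 'finger_force': 0.0, 'grip_width': 0.08537639153276205} 0.019
```

View pics/top1.png

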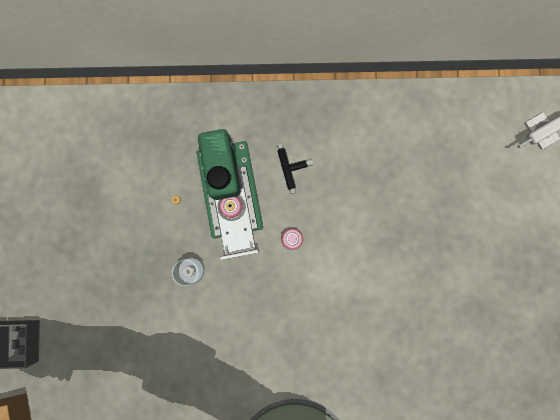

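View pics/side1.png

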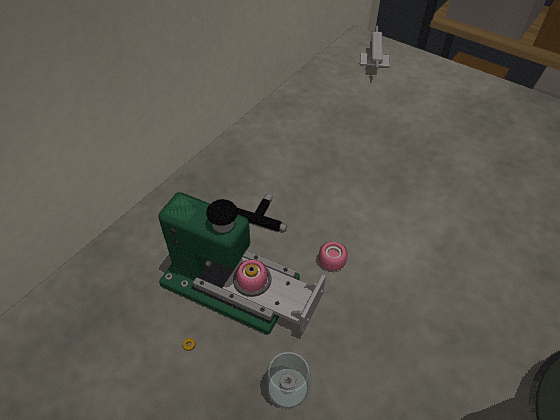

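The top view shows the button at (218,177), the nested wheel at (231,206), the push plate from about (221,258) to (258,251), the jar at (188,270) and the spare wheel at (291,238). The side view shows the button at (222,210) and the top of the plate near (323,279).

```bash
python3 - <<'E'
from h import *
d=dict(np.load('pics/top1.npz'));e=dict(np.load('pics/side1.npz'))
print(d['R'],d['t'],d['vertical_fov'])
for n,u,v,z in [('btn',218,177,.213),('wheel',231,206,.077),('pl',221,258,.078),('pr',258,251,.078),('jar',188,270,.07),('spare',291,238,.032),('footFL',213,238,.02),('head back',215,132,.175)]: print(n,pt(d,u,v,z),pt(d,u,v))
for n,u,v,z in [('btn',222,210,.213),('wheel',251,271,.077),('plR',323,279,.078)]: print(n,pt(e,u,v,z),pt(e,u,v))
im=d['pixels'][110:290,150:330,::-1]; cv2.imwrite('pics/c1.png',cv2.resize(im,(600,600)[:2],interpolation=cv2.INTER_CUBIC))
im=e['pixels'][180:345,150:350,::-1]; cv2.imwrite('pics/c2.png',cv2.resize(im,(720,594),interpolation=cv2.INTER_CUBIC))
E
```

```text
[[-0.0218541  -0.99973768  0.00685361]
 [-0.99694009  0.02127729 -0.07521793]
 [ 0.07505238 -0.00847645 -0.99714357]] [0.03934452 0.6062026  0.928449  ] 57.340742016409834
btn [0.66213421 0.14447459 0.213     ] [0.66249442 0.14478804 0.21084304]
wheel [0.61585907 0.13462139 0.077     ] [0.61590856 0.13468319 0.07644917]
pl [0.49577812 0.15911059 0.078     ] [0.49579729 0.15905039 0.07843085]
pr [0.50996945 0.07345686 0.078     ] [0.50993551 0.07350885 0.07681389]
jar [0.46943107 0.23707142 0.07      ] [0.46499207 0.25068952 0.00947886]
spare [ 0.53843018 -0.00556566  0.032     ] [ 0.53847124 -0.00612924  0.01872553]
footFL [0.54266948 0.1864006  0.02      ] [ 0.54283095  0.18983805 -0.00149608]
head back [0.7644246  0.15533409 0.175     ] [0.76514854 0.15571687 0.17248211]
btn [0.65905553 0.14883835 0.213     ] [0.65813912 0.14973613 0.21448325]
wheel [0.6144355  0.14271913 0.077     ] [0.61379813 0.14344672 0.07846272]
plR [0.50547861 0.08457219 0.078     ] [0.50552602 0.08447455 0.07783182]
```

View pics/c1.png

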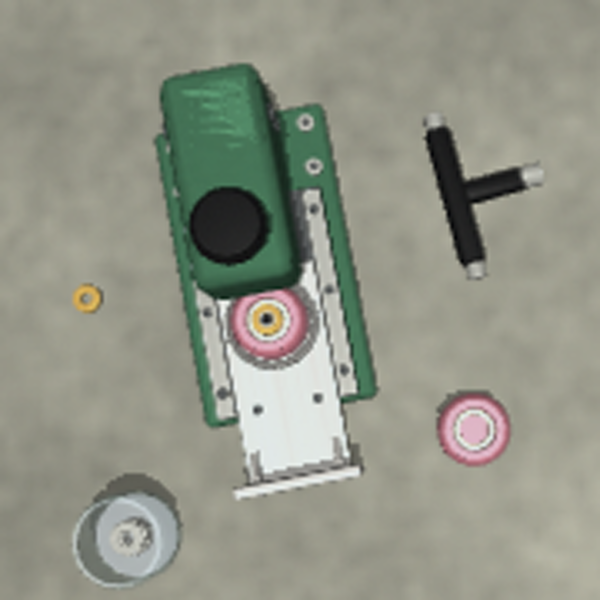

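View pics/c2.png

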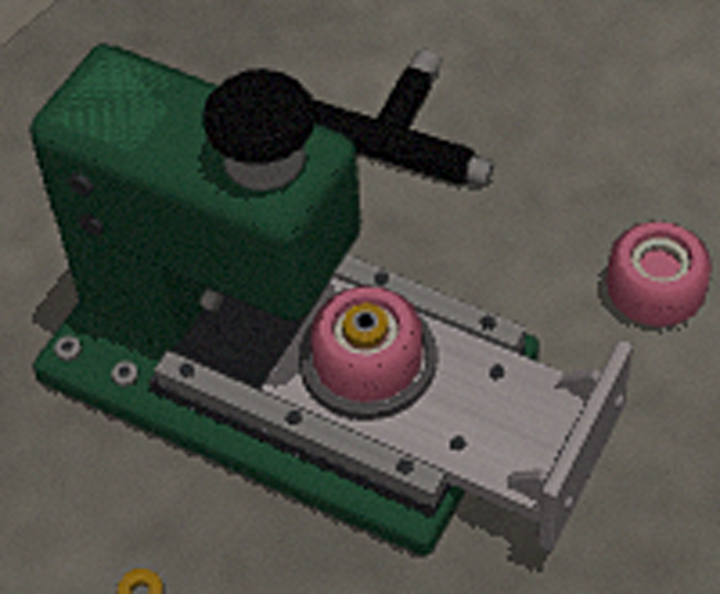

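The enlarged crops put the button at crop (229,225), the front top edge of the plate from (236,497) to (361,470), and the foot's edges at a yaw of about 0.16 rad. I'll turn the tool so its -x points along the press's +x, with the fingers shut, then travel to a spot in front of the plate.

```bash
cat >> h.py <<'E'
from scipy.spatial.transform import Rotation as Ro
def go(target,yaw,roll=np.pi,pitch=0):
    s=telemetry.observe();A=Ro.from_euler('xyz',s['tool_rot']);B=Ro.from_euler('xyz',[roll,pitch,yaw])
    print('clock',s['clock'],'pos',s['position'].round(4),'F',s['force'].round(1),'shift',A.inv().apply(np.array(target)-s['position']).round(4),'turn',np.degrees((A.inv()*B).as_rotvec()).round(2))
E
python3 -m crank '0 0 0 0 0 0 -6.4;0 0 0 0 0 0 -6.4;0 0 0 0 0 0 -6.4;0 0 0 0 0 0 -6.4;0 -.0117 -.0328 0 0 0 0;0 -.0117 -.0328 0 0 0 0;0 -.0117 -.0328 0 0 0 0;0 -.0117 -.0328 0 0 0 0'
python3 -m crank '0 -.0117 -.0328 0 0 0 0;0 -.0117 -.0328 0 0 0 0;0 -.0117 -.0328 0 0 0 0;0 -.0117 -.0328 0 0 0 0;0 -.0117 -.0328 0 0 0 0;0 -.0117 -.0328 0 0 0 0;0 -.0117 -.0328 0 0 0 0;0 -.0117 -.0328 0 0 0 0'
python3 -c "
from h import *
d=dict(np.load('pics/top1.npz'))
a,b=pt(d,220.8,259.1,.078),pt(d,258.3,251,.078);print((a+b)/2,np.arctan2(a[0]-b[0],b[1]-a[1]),np.linalg.norm(a-b))
print(pt(d,218.7,177.5,.213))
go([.445,.109,.25],3.30)"
```

```text
clock: 0.77
position: [0.2453, 0.4752, 0.2499]
tool_rot: [-3.141, -0.0, -2.983]
force: [1.1, 1.1, -0.4]
grip_width: 0.0003
finger_force: 0.0
clock: 1.43
position: [0.379, 0.2308, 0.2503]
tool_rot: [-3.142, -0.0, -2.984]
force: [-0.2, 0.7, -0.1]
grip_width: 0.0002
finger_force: 0.0
[0.50161003 0.11618113 0.078     ] -2.9517256803157284 0.08842467317138065
[0.66110061 0.14309325 0.213     ]
clock 1.4333 pos [0.379  0.2308 0.2503] F [-0.2  0.7 -0.1] shift [-0.046  -0.1307  0.0003] turn [-0.   -0.   -0.02]
```

```bash
python3 -m crank '0 -.0115 -.0325 0 0 0 0;0 -.0115 -.0325 0 0 0 0;0 -.0115 -.0325 0 0 0 0;0 -.0115 -.0325 0 0 0 0;0 0 0 .03 0 0 0;0 0 0 .03 0 0 0;0 0 0 .03 0 0 0;0 0 0 .03 0 0 0'
python3 -c "
from h import *
go([.446,.107,.062],3.307)"
```

```text
clock: 2.1
position: [0.4444, 0.1111, 0.1291]
tool_rot: [3.141, 0.0, -2.984]
force: [2.1, 1.0, 0.3]
grip_width: 0.0002
finger_force: 0.0
clock 2.1 pos [0.4444 0.1111 0.1291] F [2.1 1.  0.3] shift [-0.0009 -0.0043  0.0671] turn [ 0.01  0.03 -0.45]
```

```bash
python3 -m crank '0 0 -.004 .02 0 0 -.4;0 0 0 .02 0 0 0;0 0 0 .015 0 0 0;0 0 0 .011 0 0 0;0 0 0 0 0 0 0;0 0 0 0 0 0 0;0 0 0 0 0 0 0;0 0 0 0 0 0 0'
python3 -c "
from h import *
snap('side','side2');d=snap('top','top2')
im=d['pixels'][150:300,170:310,::-1]; cv2.imwrite('pics/c3.png',cv2.resize(im,(560,600),interpolation=cv2.INTER_CUBIC))
go([.446,.107,.062],3.307)"
```

```text
clock: 2.77
position: [0.4455, 0.1075, 0.0651]
tool_rot: [3.141, 0.001, -2.977]
force: [-0.2, -0.4, -0.9]
grip_width: 0.0001
finger_force: 0.0
clock 2.8667 pos [0.4454 0.1075 0.065 ] F [-0.3  0.6  0.2] shift [-0.0005 -0.0006  0.003 ] turn [ 0.01  0.06 -0.03]
```

View pics/side2.png

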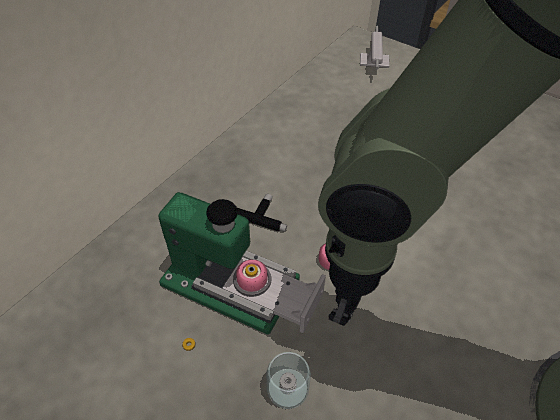

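The side view shows the closed fingertips at about (338,318), just in front of the push plate (edge at 323,279), at mid height and clear of the jar at (288,380). I'll advance to contact.

```bash
python3 -m crank '0 -.008 0 .003 0 0 0;0 -.008 0 0 0 0 0;0 -.008 0 0 0 0 0;0 -.008 0 0 0 0 0;0 -.003 0 0 0 0 0;0 -.003 0 0 0 0 0;0 -.003 0 0 0 0 0;0 -.003 0 0 0 0 0'
python3 -m crank '0 -.004 0 0 0 0 0;0 -.004 0 0 0 0 0;0 -.004 0 0 0 0 0;0 -.004 0 0 0 0 0;0 -.004 0 0 0 0 0;0 -.004 0 0 0 0 0;0 -.002 0 0 0 0 0;0 -.002 0 0 0 0 0'
python3 -c "
from h import *
snap('side','side3')
go([.531,.122,.062],3.307)"
```

```text
clock: 3.53
position: [0.4885, 0.1146, 0.0612]
tool_rot: [-3.141, -0.001, -2.977]
force: [-4.1, 0.1, -0.3]
grip_width: 0.0003
finger_force: 0.3
clock: 4.2
position: [0.5163, 0.1193, 0.0612]
tool_rot: [3.142, -0.0, -2.977]
force: [-3.6, 0.1, -0.0]
grip_width: -0.0003
finger_force: 1.6
clock 4.25 pos [0.5166 0.1194 0.0613] F [-0.4 -0.2 -0.1] shift [-0.0146  0.0002 -0.0007] turn [ 0.    0.01 -0.03]
```

View pics/side3.png

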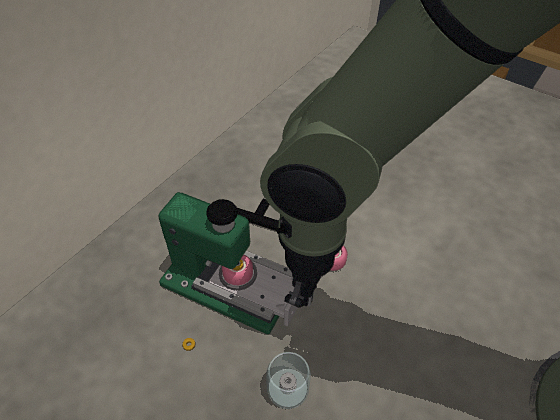

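The slide is moving under about 4 N, with the wheel now at (237,268), near the head. I'll go on in small steps until the stop shows in the force.

```bash
python3 -m crank '0 -.002 0 0 0 0 0;0 -.002 0 0 0 0 0;0 -.002 0 0 0 0 0;0 -.002 0 0 0 0 0;0 -.001 0 0 0 0 0;0 -.001 0 0 0 0 0;0 -.001 0 0 0 0 0;0 -.001 0 0 0 0 0'
python3 -m crank '0 -.001 0 0 0 0 0;0 -.001 0 0 0 0 0;0 -.001 0 0 0 0 0;0 -.0005 0 0 0 0 0;0 -.0005 0 0 0 0 0;0 -.0005 0 0 0 0 0;0 -.0005 0 0 0 0 0;0 0 0 0 0 0 0'
```

```text
clock: 4.92
position: [0.528, 0.1212, 0.0613]
tool_rot: [3.142, -0.0, -2.977]
force: [-3.0, 1.1, -0.4]
grip_width: -0.0
finger_force: 1.5
clock: 5.58
position: [0.533, 0.1221, 0.0613]
tool_rot: [-3.142, 0.0, -2.977]
force: [-2.9, 1.2, -1.8]
grip_width: 0.0005
finger_force: 1.2
```

```bash
python3 -m crank '0 -.0005 0 0 0 0 0;0 -.0005 0 0 0 0 0;0 -.0005 0 0 0 0 0;0 -.0005 0 0 0 0 0;0 -.0005 0 0 0 0 0;0 -.0005 0 0 0 0 0;0 -.0005 0 0 0 0 0;0 0 0 0 0 0 0'
```

```text
clock: 6.25
position: [0.5338, 0.1221, 0.0612]
tool_rot: [-3.141, -0.005, -2.977]
force: [-21.9, -0.5, 18.4]
grip_width: 0.0
finger_force: 10.9
```

A force of 22 N with the tool stalled means the slide is against its stop. I'll back off, rise and check that it is home.

```bash
python3 -m crank '0 .002 0 0 0 0 0;0 .01 0 0 0 0 0;0 .015 0 0 0 0 0;0 .015 0 0 0 0 0;0 .01 0 0 0 0 0;0 0 0 -.03 0 0 0;0 0 0 -.04 0 0 0;0 0 0 -.04 0 0 0'
python3 -m crank '0 0 0 -.04 0 0 0;0 0 0 -.04 0 0 0;0 0 0 -.02 0 0 0;0 0 0 0 0 0 0;0 0 0 0 0 0 0;0 0 0 0 0 0 0;0 0 0 0 0 0 0;0 0 0 0 0 0 0'
python3 -c "
from h import *
d=snap('side','side4');im=d['pixels'][180:345,150:350,::-1]; cv2.imwrite('pics/c4.png',cv2.resize(im,(720,594),interpolation=cv2.INTER_CUBIC))
go([.661,.1445,.265],3.307)"
```

```text
clock: 6.92
position: [0.4849, 0.1136, 0.1725]
tool_rot: [-3.141, -0.001, -2.977]
force: [1.4, 0.9, 0.7]
grip_width: 0.0002
finger_force: 0.0
clock: 7.58
position: [0.4848, 0.1139, 0.2703]
tool_rot: [-3.141, -0.002, -2.977]
force: [0.4, -0.2, 0.2]
grip_width: 0.0
finger_force: 0.0
clock 7.6333 pos [0.4848 0.1139 0.2704] F [ 0.5 -0.3  0.4] shift [-0.1788  0.0013  0.0052] turn [-0.02 -0.08 -0.03]
```

View pics/c4.png

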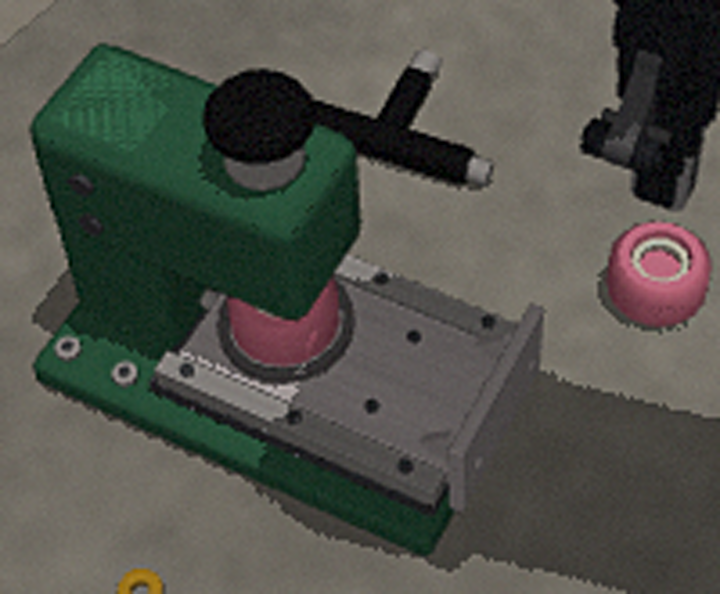

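The slide is home: the plate at crop (495,405) stands just in front of the foot's front end, and the wheel sits under the head at (285,330). Next I'll move over the button.

```bash
python3 -m crank '0 -.03 0 0 0 0 0;0 -.03 0 0 0 0 0;0 -.03 0 0 0 0 0;0 -.03 .001 0 0 0 0;0 -.03 0 0 0 0 0;0 -.028 0 0 0 0 0;0 0 0 0 0 0 0;0 0 0 0 0 0 0'
python3 -c "
from h import *
d=snap('side','side5');im=d['pixels'][120:285,150:350,::-1]; cv2.imwrite('pics/c5.png',cv2.resize(im,(720,594),interpolation=cv2.INTER_CUBIC))
go([.661,.1445,.232],3.307)"
```

```text
clock: 8.3
position: [0.6608, 0.1442, 0.2695]
tool_rot: [-3.141, -0.002, -2.977]
force: [-0.6, 0.4, -0.3]
grip_width: 0.0
finger_force: 0.0
clock 8.35 pos [0.6601 0.1441 0.27  ] F [-1.   0.1 -0.6] shift [-0.001   0.0003  0.038 ] turn [-0.02 -0.11 -0.03]
```

View pics/c5.png

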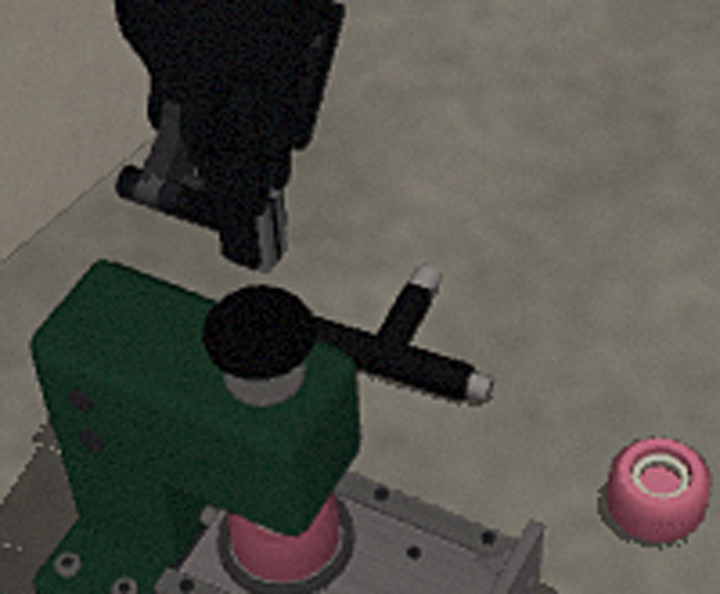

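The fingertips hang at crop (260,265), straight above the button's centre at (260,330). I'll lower them and press while watching the force.

```bash
python3 -m crank '0 0 0 .012 0 0 0;0 0 0 .012 0 0 0;0 0 0 .008 0 0 0;0 0 0 .003 0 0 0;0 0 0 .002 0 0 0;0 0 0 .002 0 0 0;0 0 0 .002 0 0 0;0 0 0 .001 0 0 0'
python3 -m crank '0 0 0 .002 0 0 0;0 0 0 .002 0 0 0;0 0 0 .001 0 0 0;0 0 0 .001 0 0 0;0 0 0 .001 0 0 0;0 0 0 .001 0 0 0;0 0 0 .001 0 0 0;0 0 0 0 0 0 0'
```

```text
clock: 9.02
position: [0.6605, 0.1443, 0.2296]
tool_rot: [3.142, 0.0, -2.977]
force: [-2.2, -0.5, 4.4]
grip_width: 0.0001
finger_force: 2.3
clock: 9.68
position: [0.6606, 0.1443, 0.2211]
tool_rot: [3.141, 0.001, -2.977]
force: [-4.5, -0.1, 9.4]
grip_width: -0.0001
finger_force: 4.4
```

```bash
python3 -m crank '0 0 0 .001 0 0 0;0 0 0 .001 0 0 0;0 0 0 .001 0 0 0;0 0 0 .001 0 0 0;0 0 0 .001 0 0 0;0 0 0 .0005 0 0 0;0 0 0 0 0 0 0;0 0 0 0 0 0 0'
```

```text
clock: 10.35
position: [0.6606, 0.1443, 0.2159]
tool_rot: [3.141, 0.001, -2.977]
force: [-6.8, -1.4, 12.4]
grip_width: 0.0001
finger_force: 6.6
```

```bash
python3 -m crank '0 0 0 .0005 0 0 0;0 0 0 .0005 0 0 0;0 0 0 .0005 0 0 0;0 0 0 .0005 0 0 0;0 0 0 .0005 0 0 0;0 0 0 0 0 0 0;0 0 0 0 0 0 0;0 0 0 0 0 0 0'
```

```text
clock: 11.02
position: [0.6607, 0.1443, 0.2154]
tool_rot: [3.141, 0.002, -2.977]
force: [-16.1, -4.0, 37.3]
grip_width: -0.0004
finger_force: 18.8
```

It came up hard at about 16 mm (37 N), so the bearing is seated. I'll let the button rise and withdraw.

```bash
python3 -m crank '0 0 0 -.003 0 0 0;0 0 0 -.004 0 0 0;0 0 0 -.004 0 0 0;0 0 0 -.005 0 0 0;0 0 0 -.008 0 0 0;0 0 0 -.015 0 0 0;0 0 0 -.02 0 0 0;0 0 0 -.02 0 0 0'
python3 -m crank '0 .03 0 0 0 0 0;0 .03 0 0 0 0 0;0 .03 0 0 0 0 0;0 .03 0 0 0 0 0;0 .03 0 0 0 0 0;0 .03 0 0 0 0 0;0 0 0 0 0 0 0;0 0 0 0 0 0 0'
python3 -c "
from h import *
d=snap('side','side6');im=d['pixels'][180:345,150:350,::-1]; cv2.imwrite('pics/c6.png',cv2.resize(im,(720,594),interpolation=cv2.INTER_CUBIC))
go([.661,.1445,.232],3.307)"
```

```text
clock: 11.68
position: [0.6603, 0.1442, 0.2921]
tool_rot: [-3.141, -0.0, -2.977]
force: [1.0, 1.1, 0.7]
grip_width: 0.0001
finger_force: 0.0
clock: 12.35
position: [0.4824, 0.1146, 0.2922]
tool_rot: [3.141, 0.001, -2.976]
force: [0.6, -0.5, -0.2]
grip_width: -0.0
finger_force: 0.0
clock 12.4 pos [0.4832 0.1148 0.292 ] F [ 0.7 -0.3  0.5] shift [-0.1802  0.      0.0603] turn [ 0.01  0.08 -0.02]
```

View pics/c6.png

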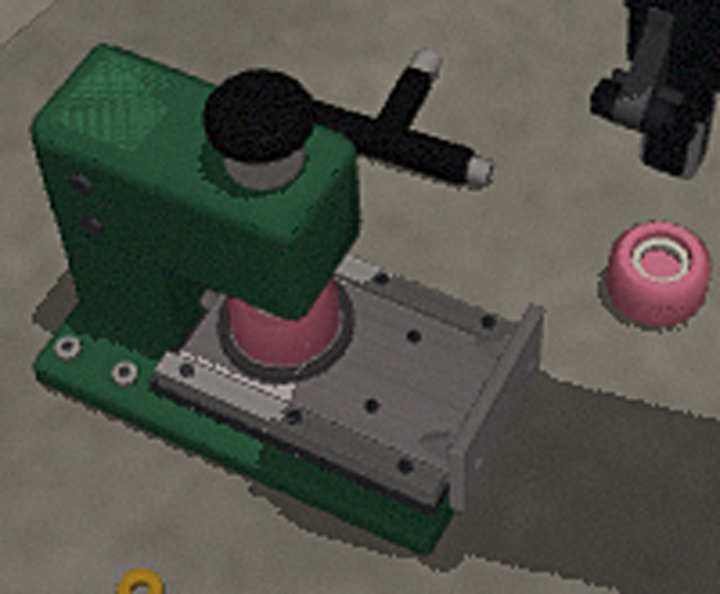

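The button is back up at crop (260,115), the slide is still home, and the spare wheel and tool are where they were.

```bash
python3 -c "
from workcell import bot
print(bot.job_done())"
```

```text
the job is handed in; nothing more can be done
None
```

I pushed the slide fully home, pressed the button down until the ram came up hard at about 16 mm (37 N), let it come back up, and handed the job in at about 12.4 s. The bearing is hidden under the head, so I judged it seated from that hard stop and did not see it directly.

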